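# Build up a test-sieve stack on its shaker

## Task

Build the sieve stack on the small shaker, ready for a particle-size run: the receiving pan at the bottom in the shaker's locating ring, then the fine, the medium and the coarse sieve in that order, and the knobbed lid on top, each piece fully seated in the one below. Leave the sample jar, the amber bottle and the petri dish where they stand, and let go of everything at the end.

Things in the scene. Friction and masses are not known exactly. Their poses are not given: they have to be found in the camera images.
- pan: Steel pan, bottom closed by bright sheet. 29 mm high: ring 60 mm across, 54 inside, from a shoulder 7 mm above the underside to the rim; below it a spigot 51 mm across, foot tapered to 47, drops into the ring below till the shoulder rests on its rim (22 mm above that piece). Grip across the ring, fingertips 10 mm or more above the underside. 90 g. Origin: centre of underside, z up.
- fine_sieve: Steel sieve, fine cloth seen as an even dull dark grey. 29 mm high: ring 60 mm across, 54 inside, from a shoulder 7 mm above the underside to the rim; below it a spigot 51 mm across, foot tapered to 47, drops into the ring below till the shoulder rests on its rim (22 mm above that piece). Grip across the ring, fingertips 10 mm or more above the underside. 90 g. Origin: centre of underside, z up.
- medium_sieve: Steel sieve, mesh with 6 mm openings. 29 mm high: ring 60 mm across, 54 inside, from a shoulder 7 mm above the underside to the rim; below it a spigot 51 mm across, foot tapered to 47, drops into the ring below till the shoulder rests on its rim (22 mm above that piece). Grip across the ring, fingertips 10 mm or more above the underside. 90 g. Origin: centre of underside, z up.
- coarse_sieve: Steel sieve, 16 mm openings, 2 wires each way. 29 mm high: ring 60 mm across, 54 inside, from a shoulder 7 mm above the underside to the rim; below it a spigot 51 mm across, foot tapered to 47, drops into the ring below till the shoulder rests on its rim (22 mm above that piece). Grip across the ring, fingertips 10 mm or more above the underside. 90 g. Origin: centre of underside, z up.
- lid: Steel lid with black knob, 32 mm high: spigot 51 mm across, 7 mm long, foot tapered to 48; disc 60 mm across from 7 to 12 mm above the underside; on its axis a round upright knob 22 mm across, its straight part 16 to 32 mm up. Grip the knob, fingertips above the disc. It seats like a sieve, 22 mm above the coarse one. 80 g. Origin: centre of underside, z up.
- shaker_seat (a point): Where the pan's origin must come: on the locating ring's axis, 58 mm above the bench, 7 mm below the ring's top (the pan's shoulder rests on that); z up, x to the shaker's back. Shaker: fixed, white, 130 mm square; round plate 116 mm across, top at 57 mm; on it a dark ring 54 mm inside, 66 to 70 outside, top at 65. Undersides when stacked: 58, 80, 102, 124, lid 146, knob top 178 mm.
- sample_jar: Bystander, to be left alone: black plastic sample jar, 49 mm across, 72 mm high, loose. Origin: centre of its underside.
- amber_bottle: Bystander, to be left alone: small amber bottle with a black cap, 30 mm across, 62 mm high, loose. Origin: centre of its underside.
- petri_dish: Bystander, to be left alone: flat clear petri dish with a pink fill, 58 mm across, 14 mm high, loose. Origin: centre of its underside.
Not all that is in view belongs to the job. What is shaped like the medium_sieve but green, purple or red is not meant.

How it is judged:
By the outcome, as a careful person would: the job done as asked, in the order asked, and still so for the second after the job is handed in, with the robot touching nothing.
It also fails if it takes over 128 s, if anything falls off the work surface, if the arm or the gripper's body presses on something with over 40 N, if the wrist force passes 120 N, or if a joint passes its speed limit or range.

## Robot

A 6-joint arm with a two-finger parallel gripper is mounted at the origin on a cart in front of the work surface, level with it; the furniture and walls round the work are solid. World frame = base frame: x ahead of the robot, y to its left, z up, the work surface at z = 0. Lengths are in mm, angles in rad, forces in N, time in s.
With the tool pointing down it reaches from about 275 to 750 mm from the base axis. Payload 10.2 kg.
Tool frame: the origin (TCP) lies midway between the tips of the shut fingers; the grasp point (between the pads) lies 19 mm behind it; z points along the fingers, y is the direction in which the jaws open and shut (so a half turn about z gives the same grasp; the last joint's range is limited). The gripper opens to 85 mm and grips with 20 to 120 N. Pads are 22 mm wide; open, the fingers measure 114 mm over their backs; the gripper's body (76 mm by 85 mm) begins 54 mm behind the grasp point. The pads swing forward as they close: fully open they stand 13 mm farther back than shut.
Start: joints at [-1.485, 0.313, 1.498, -0, 1.331, -0.223], TCP at [159.543, -500.177, 231.294] pointing down, gripper open.
Joint ranges: [-2.94, 2.94], [-0.97, 2.17], [0.19, 2.56], [-1.23, 4.37], [0.02, 3.11], [-2.88, 2.88]. Speed limits (rad/s): [2.39, 2.39, 3.01, 3.14, 3.14, 3.14].

## Interface

Orientations are given as a unit quaternion [x, y, z, w].
In Python, from bench import * gives the robot as it stands. The module is installed in compiled form; this text tells all that it offers.
- The arm moves only by the tool carry_out, never from a script. Its argument "commands" is a list of rows, each a list of 7 numbers: the gripper's target within -1 to 1 (fully open at 1, half-way at 0, shut at -1), then the shift along the tool's x, y, z in cm, then the turn, a rotation vector about the tool's x, y, z in rad. A call has exactly 10 rows; each row shifts and turns the commanded pose from where the row before left it, along the tool's axes as they then stand; what a row does not reach is not made up. A row lasts 1/8 s, in which the tool goes at most 62.5 mm and 10.7 degrees, less where a joint would pass 70% of its speed; a pose out of reach is approached as far as the arm can. A call with a gripper value outside its range is refused whole. The fingers move at their own pace and stop on an object; the grip force is fixed at half the most. Time passes only in rows, so rows that do not move let the fingers close, or fill a call up. It gives the time, the measured TCP pose, the force and the opening at its end, in the units of the state.
- get_obs(): the state, without advancing time (a new reading comes with each control period).
- camera(name): name is "scene" or "top"; returns the picture (420x560x3 uint8, blue, green, red); there is no depth.
- camera_params(name): a dict with "vertical_fov" (degrees; the focal length in pixels is half the picture's height over the tangent of half this angle, whatever the lens; pixels are square), "cx", "cy" (the principal point, pixels), "R" (3x3) and "t" (3): a world point X has camera coordinates R X + t. Camera axes: x right, y down, z forward; pixel columns grow to the right and rows downward; lengths in mm; the calibration is good to about 2 mm. A picture is of the moment at which its call begins. camera_params takes no time and is no camera call.
- job_done(): hands the job in, once; it reports no verdict.
Trained networks look in the newest picture that a camera, given by its name, has taken for a name from the list of things; names that differ only in an ending like _2 or _b are one class to them, and where a whole thing is asked for, a point or a joint stands for the part that bears it (a point fixed in the world has none). Each returns a list of dicts, best first, with "conf" (0 to 1); they miss things now and then, are a little off and sometimes report something else, mostly with a low value. They report only what shows in the picture. A call takes as long as a camera call. They do not tell look-alikes from the thing itself.
- recognise(camera, label): "bbox" ([left, top, right, bottom] in pixels, round what is visible of it).
- place_of(camera, label): "pixel" ([column, row] in pixels: a listed point, or the origin of a listed thing).
The state is a dict: "time_s": time; "q": joint angles; "qd": joint speeds; "effort": joint torques, N m; "tcp_pos": TCP position; "ee_rot": TCP orientation; "contact_force": force on the tool from outside, world axes, zero at the start; "moment": the same for the moment, N m; "width": opening from 0.0 (shut) to 1.0 (fully open).
Only numpy, scipy, OpenCV 4.12 (cv2) and the standard library are available. Lean on these libraries where they do the work, as an engineer would, in place of code of your own. Each camera call takes 0.05 s, during which the arm holds its last target.

## Working session

There is one attempt and no reset: what is moved stays moved. The work goes in short steps, Python scripts to look and compute and a tool call to move; the robot and the scene stay as the last step left them, time stands still between calls to the robot, and variables do not carry over. Pictures are saved under pics/ and viewed, and the job is handed in when it is done.

Besides the shell and the picture viewer there is one more tool, called after ">>>" by a JSON object that holds its "api" and its "payload", one argument or row to a line. carry_out: Moves the arm, as the interface text tells. Its arguments: {"type":"object","properties":{"commands":{"type":"array","items":{"type":"array","items":{"type":"number"}}}},"required":["commands"]}

```bash
mkdir -p pics; python3 - <<'E'
from bench import *
import cv2,json
o=get_obs(); print({k:(v if not hasattr(v,'tolist') else v.tolist()) for k,v in o.items()})
for n in("scene","top"):
    p=camera_params(n); print(n,p)
    cv2.imwrite(f"pics/{n}0.png",camera(n))
E
```

```text
{'time_s': 0.0, 'q': [-1.4853839505547828, 0.3134562322941831, 1.4984310424909681, -1.122712986624184e-05, 1.3309952496090054, -0.22341243650390888], 'qd': [0.00018524610831488074, 0.0006891486602499332, 0.00019331896266490606, 0.0002412604181189431, 0.00015225565545949244, 9.0784301820241e-05], 'effort': [-0.0038466177647933364, -41.22723340988159, -25.975332856178284, -0.00041430113014939707, 0.004043259395984933, -4.596322042971224e-06], 'tcp_pos': [159.5253628655282, -499.91007567238603, 230.73415976014417], 'ee_rot': [0.9881016618583398, 0.15380081229124418, 3.9026156690918225e-05, -0.0006437765912954732], 'contact_force': [-0.491704170259539, -0.05141373564412698, -0.20842230630811093], 'moment': [0.019535932961705124, 0.01599479111929243, 0.03258484012478792], 'width': 0.999050923840165}
scene {'vertical_fov': 44.60469179670757, 'cx': 273.0956920123912, 'cy': 214.86645151861615, 'R': array([[ 0.99962396,  0.02738723, -0.00136902],
       [ 0.01788131, -0.68888478, -0.72465027],
       [-0.02078926,  0.7243533 , -0.68911545]]), 't': array([-505.94474914,   -7.5962438 , 1478.09490337])}
top {'vertical_fov': 56.18709704676463, 'cx': 274.2573824131109, 'cy': 211.73535307633227, 'R': array([[ 0.02864093, -0.99938973, -0.01999658],
       [-0.99279137, -0.02611128, -0.11697649],
       [ 0.11638297,  0.02320274, -0.99293335]]), 't': array([ -75.79625995,  509.31351046, 1215.17972035])}
```

View pics/scene0.png

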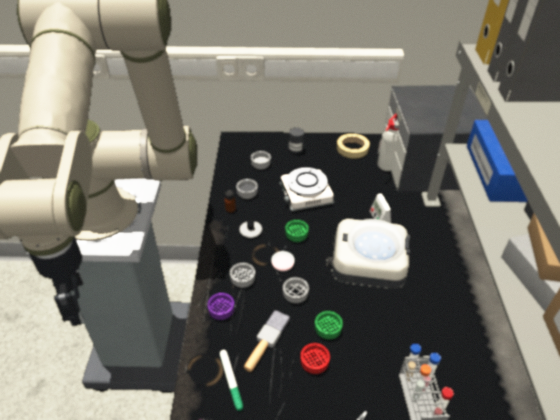

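View pics/top0.png

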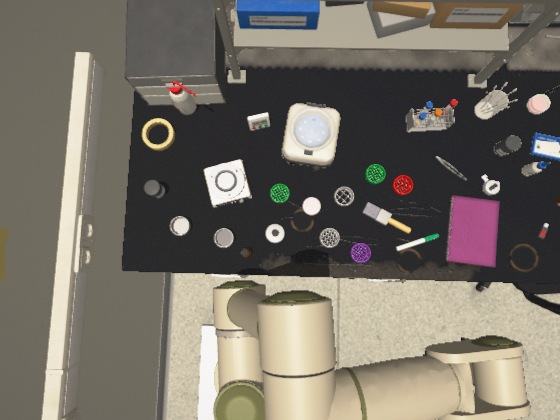

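The top picture shows the shaker at (227,181), pan and fine sieve candidates at (180,226) and (224,238), the lid at (275,233), mesh sieves at (330,238) and (344,196), the dish at (311,206), the jar at (154,188) and the bottle near (247,252). I'll zoom in to tell them apart.

```bash
cat > h.py <<'E'
import numpy as np,cv2
from bench import *
def K(n):
    p=camera_params(n); f=210/np.tan(np.radians(p["vertical_fov"]/2)); return p,f
def ray(n,px,z):
    p,f=K(n); d=np.array([(px[0]-p["cx"])/f,(px[1]-p["cy"])/f,1.0]); R=np.array(p["R"]);t=np.array(p["t"])
    c=-R.T@t; w=R.T@d; return c+w*(z-c[2])/w[2]
def proj(n,X):
    p,f=K(n); c=np.array(p["R"])@np.asarray(X,float)+p["t"]; return np.array([f*c[0]/c[2]+p["cx"],f*c[1]/c[2]+p["cy"]])
E
python3 - <<'E'
from h import *
t=cv2.imread("pics/top0.png"); s=cv2.imread("pics/scene0.png")
a=cv2.resize(t[150:275,130:400][:, :],None,fx=2.9,fy=2.9,interpolation=cv2.INTER_CUBIC); cv2.imwrite("pics/tz.png",a)
b=cv2.resize(s[125:320,190:345],None,fx=3,fy=3,interpolation=cv2.INTER_CUBIC); cv2.imwrite("pics/sz.png",b)
for cam in("top","scene"):
  for l in["pan","fine_sieve","medium_sieve","coarse_sieve","lid","shaker_seat","sample_jar","amber_bottle","petri_dish"]:
    r=place_of(cam,l)
    z=58 if l=="shaker_seat" else 0
    print(cam,l,[(np.round(d["pixel"],1).tolist(),round(d["conf"],2),np.round(ray(cam,d["pixel"],z)[:2],1).tolist()) for d in r[:4]])
E
```

```text
top pan [([182.1, 227.9], 0.53, [454.1, 235.7])]
top fine_sieve [([223.9, 238.1], 0.79, [424.9, 98.6])]
top medium_sieve [([370.2, 175.8], 0.79, [640.6, -370.1]), ([279.2, 196.1], 0.77, [566.2, -75.7]), ([400.3, 187.4], 0.68, [604.7, -467.2]), ([327.1, 237.1], 0.67, [437.3, -232.8])]
top coarse_sieve [([344.2, 195.1], 0.72, [574.9, -286.3])]
top lid [([273.7, 235.7], 0.63, [437.0, -61.5]), ([182.4, 228.3], 0.36, [452.8, 234.6])]
top shaker_seat [([222.9, 179.4], 0.87, [605.4, 101.1])]
top sample_jar [([160.4, 191.9], 0.75, [570.2, 313.7])]
top amber_bottle [([246.8, 253.8], 0.61, [376.8, 22.9])]
top petri_dish [([307.9, 207.0], 0.66, [532.9, -169.5])]
scene pan [([258.8, 164.7], 0.63, [454.0, 233.7])]
scene fine_sieve [([249.1, 194.3], 0.74, [431.8, 89.6])]
scene medium_sieve [([298.1, 234.6], 0.83, [577.2, -75.0]), ([222.5, 310.9], 0.65, [394.0, -335.0]), ([315.0, 361.6], 0.63, [611.3, -464.8]), ([241.0, 280.3], 0.56, [431.5, -240.1])]
scene coarse_sieve [([298.2, 289.6], 0.72, [575.9, -265.9])]
scene lid [([249.3, 232.2], 0.68, [442.1, -69.3]), ([295.9, 152.0], 0.39, [573.0, 304.5])]
scene shaker_seat [([305.0, 176.7], 0.8, [597.0, 106.1]), ([260.0, 167.3], 0.45, [462.9, 147.0])]
scene sample_jar [([292.8, 152.8], 0.91, [562.7, 299.9])]
scene amber_bottle [([230.1, 210.2], 0.62, [381.0, 18.5])]
scene petri_dish [([282.5, 264.4], 0.82, [535.7, -184.4])]
```

View pics/tz.png

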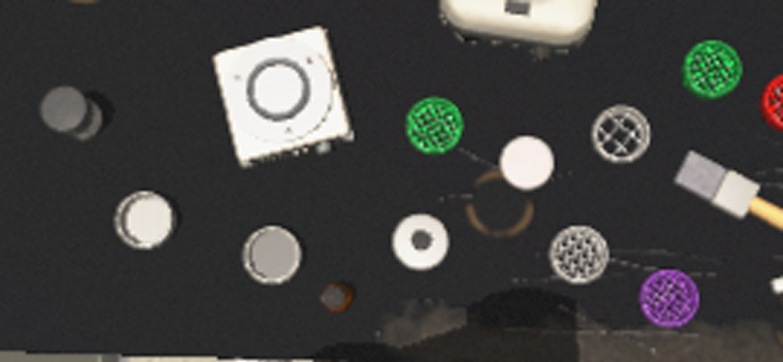

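View pics/sz.png

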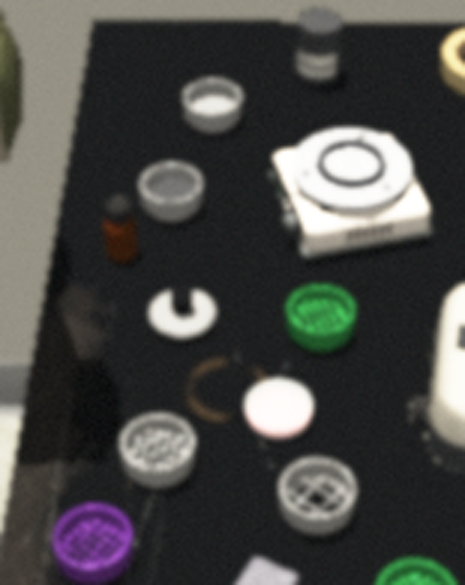

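```bash
cat > loc.py <<'E'
from h import *
from scipy.optimize import least_squares
def circ(x,y,z,r): 
    a=np.linspace(0,2*np.pi,60,endpoint=False); return np.c_[x+r*np.cos(a),y+r*np.sin(a),np.full(60,z)]
def hullc(pts):
    h=cv2.convexHull(pts.astype(np.float32)); m=cv2.moments(h); return np.array([m["m10"]/m["m00"],m["m01"]/m["m00"]]),m["m00"]
def model(cam,x,y,parts):
    P=np.vstack([circ(x,y,z,r) for z,r in parts]); return hullc(np.array([proj(cam,p) for p in P]))
def seg(img,c,half,thr,up=8,inv=False):
    x0,y0=int(c[0])-half,int(c[1])-half
    g=img[y0:y0+2*half,x0:x0+2*half].max(2)
    g=cv2.resize(g,None,fx=up,fy=up,interpolation=cv2.INTER_CUBIC)
    m=((g<thr) if inv else (g>thr)).astype(np.uint8)
    m=cv2.morphologyEx(m,cv2.MORPH_CLOSE,np.ones((9,9)))
    n,l,s,_=cv2.connectedComponentsWithStats(m)
    k=1+np.argmax(s[1:,4]); ys,xs=np.where(l==k)
    pts=np.c_[(xs+.5)/up-.5+x0,(ys+.5)/up-.5+y0]
    return hullc(pts)
def solve(cams,parts,x0):
    f=lambda v:np.concatenate([model(c,v[0],v[1],parts)[0]-m for c,m in cams])
    return least_squares(f,x0,diff_step=1e-3)
SV=[(29,30),(7,30),(7,25.5),(0,23.5)]; LID=[(12,30),(7,30)]
E
python3 - <<'E'
from loc import *
im={c:cv2.imread(f"pics/{c}0.png") for c in("top","scene")}
guess=dict(pan=(454,234),fine=(428,95),medium=(434,-237),coarse=(575,-276),lid=(440,-65))
for n,g in guess.items():
    parts=LID if n=="lid" else SV; ms=[]
    for c,thr in(("top",80),("scene",90)):
        pc,A=model(c,*g,parts); m,B=seg(im[c],pc,17 if c=="top" else 19,thr); ms.append((c,m))
        r=solve([(c,m)],parts,g); print(n,c,np.round(m,1),"area pred/meas %.0f %.0f"%(A,B),np.round(r.x,1))
    r=solve(ms,parts,g); print("  both",np.round(r.x,1),np.round(r.fun,2))
# shaker ring
for c,z in(("top",65),("scene",65)):
    for g in [(603,103)]:
        pc=proj(c,(g[0],g[1],65)); m,B=seg(im[c],pc,18,130 if c=="top" else 130,inv=True)
        print("ring",c,np.round(m,2),B,model(c,*g,[(65,34)])[1],np.round(ray(c,m,65),1))
E
```

```text
Traceback (most recent call last):
  File "loc.py", line 21, in solve
    return least_squares(f,x0,diff_step=1e-3)
  File "loc.py", line 20, in <lambda>
    f=lambda v:np.concatenate([model(c,v[0],v[1],parts)[0]-m for c,m in cams])
                               ~~~~~^^^^^^^^^^^^^^^^^^^
  File "loc.py", line 8, in model
    P=np.vstack([circ(x,y,z,r) for z,r in parts]); return hullc(np.array([proj(cam,p) for p in P]))
                                                                          ~~~~^^^^^^^
  File "h.py", line 9, in proj
    p,f=K(n); c=np.array(p["R"])@np.asarray(X,float)+p["t"]; return np.array([f*c[0]/c[2]+p["cx"],f*c[1]/c[2]+p["cy"]])
        ~^^^
  File "h.py", line 4, in K
    p=camera_params(n); f=210/np.tan(np.radians(p["vertical_fov"]/2)); return p,f
ValueError: time passes only in moves, steps and waits
```

```bash
cat > h.py <<'E'
import numpy as np,cv2,functools
from bench import *
@functools.lru_cache(None)
def K(n):
    p=camera_params(n); f=210/np.tan(np.radians(p["vertical_fov"]/2)); return p,f
def ray(n,px,z):
    p,f=K(n); d=np.array([(px[0]-p["cx"])/f,(px[1]-p["cy"])/f,1.0]); R=np.array(p["R"]);t=np.array(p["t"])
    c=-R.T@t; w=R.T@d; return c+w*(z-c[2])/w[2]
def proj(n,X):
    p,f=K(n); c=np.array(p["R"])@np.asarray(X,float)+p["t"]; return np.array([f*c[0]/c[2]+p["cx"],f*c[1]/c[2]+p["cy"]])
E
cat > loc1.py <<'E'
from loc import *
im={c:cv2.imread(f"pics/{c}0.png") for c in("top","scene")}
guess=dict(pan=(454,234),fine=(428,95),medium=(434,-237),coarse=(575,-276),lid=(440,-65))
for n,g in guess.items():
    parts=LID if n=="lid" else SV; ms=[]
    for c,thr in(("top",80),("scene",90)):
        pc,A=model(c,*g,parts); m,B=seg(im[c],pc,17 if c=="top" else 19,thr); ms.append((c,m))
        r=solve([(c,m)],parts,g); print(n,c,np.round(m,1),"area pred/meas %.0f %.0f"%(A,B),np.round(r.x,1))
    r=solve(ms,parts,g); print("  both",np.round(r.x,1),np.round(r.fun,2))
# shaker ring
for c,z in(("top",65),("scene",65)):
    for g in [(603,103)]:
        pc=proj(c,(g[0],g[1],65)); m,B=seg(im[c],pc,18,130 if c=="top" else 130,inv=True)
        print("ring",c,np.round(m,2),B,model(c,*g,[(65,34)])[1],np.round(ray(c,m,65),1))
E
python3 loc1.py
```

```text
pan top [179.2 225.5] area pred/meas 310 328 [460.4 240.5]
pan scene [260.3 158.6] area pred/meas 280 278 [458.8 243.3]
  both [459.6 241.2] [-0.24  0.23  0.24  0.4 ]
fine top [223.3 237.6] area pred/meas 300 329 [425.7  97.7]
fine scene [246.5 187.2] area pred/meas 323 322 [423.9 101.6]
  both [424.8  99. ] [-0.39  0.25  0.24  0.58]
medium top [329.4 237.5] area pred/meas 302 353 [ 435.  -237.5]
medium scene [242.  273.5] area pred/meas 482 491 [ 434.3 -232.5]
  both [ 434.7 -235.1] [-0.77  0.09  0.06  0.8 ]
coarse top [343.7 195.8] area pred/meas 302 327 [ 569.5 -281.7]
coarse scene [295.3 288.6] area pred/meas 512 523 [ 568.1 -276.9]
  both [ 568.5 -279.2] [-0.79  0.27  0.19  0.76]
lid top [274.5 233. ] area pred/meas 279 312 [445.3 -64.1]
lid scene [250.3 228.8] area pred/meas 290 318 [444.9 -65. ]
  both [445.1 -64.5] [ 0.11  0.08  0.07 -0.14]
ring top [212.24 174.9 ] 619.53125 367.74649983178824 [617.4 133.9  65. ]
ring scene [306.66 164.85] 594.234375 269.3140161782503 [602.5 153.5  65. ]
```

```bash
cat > ring.py <<'E'
from loc import *
import sys
def ringfit(img,c,g=(603,103),dbg=None):
    # fit dark annulus model centre by correlation: dark between r 27..34, bright outside/inside
    K_=4; best=None
    pc=proj(c,(g[0],g[1],65)); x0,y0=int(pc[0])-25,int(pc[1])-25
    G=cv2.resize(img[y0:y0+50,x0:x0+50].max(2),None,fx=K_,fy=K_,interpolation=cv2.INTER_CUBIC).astype(float)
    if dbg: cv2.imwrite(dbg,cv2.resize(img[y0:y0+50,x0:x0+50],None,fx=10,fy=10,interpolation=cv2.INTER_CUBIC))
    def samp(x,y,r,z):
        a=np.linspace(0,2*np.pi,72,endpoint=False)
        P=np.array([proj(c,(x+r*np.cos(t),y+r*np.sin(t),z)) for t in a])
        m=((P-[x0,y0]+.5)*K_-.5).astype(np.float32)
        return cv2.remap(G.astype(np.float32),m[:,0].reshape(-1,1),m[:,1].reshape(-1,1),cv2.INTER_LINEAR).mean()
    R=[]
    def score(x,y): return samp(x,y,41,60)*.5+samp(x,y,20,60)*.5-samp(x,y,30.5,65)
    for st,sp in((4,6),(1,4)):
        cx,cy=g if not R else R[0][1:]
        R=[(score(x,y),x,y) for x in np.arange(cx-st*sp,cx+st*sp+.1,st) for y in np.arange(cy-st*sp,cy+st*sp+.1,st)]
        R.sort(reverse=True)
    top=np.array([r for r in R if r[0]>R[0][0]*.93])
    w=top[:,0]-top[:,0].min()+1e-6
    return R[0],(top[:,1:]*w[:,None]).sum(0)/w.sum()
if __name__=="__main__":
    for c in("top","scene"): print(c,ringfit(cv2.imread(f"pics/{c}0.png"),c,dbg=f"pics/ring_{c}.png"))
E
python3 ring.py; python3 -c "
import cv2,numpy as np
cv2.imwrite('pics/ringz.png',np.hstack([cv2.resize(cv2.imread('pics/ring_%s.png'%c),(390,390)) for c in('top','scene')]))"
```

```text
top ((np.float32(130.14081), np.float64(600.0), np.float64(92.0)), array([600.42582097,  91.86761035]))
scene ((np.float32(100.57912), np.float64(601.0), np.float64(88.0)), array([601.30133859,  87.90932965]))
```

View pics/ringz.png

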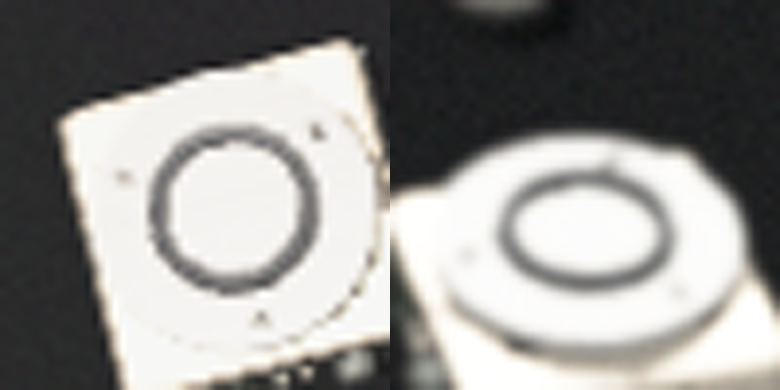

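Pieces (top-camera fit): pan (460,241), fine (425.5,98), medium (435,-237), coarse (569,-281), lid (445,-64). The ring's axis is at about (601,91.5). I'll square the tool to the world and move over the pan.

>>> {"api": "carry_out", "payload": {
  "commands": [
    [1,0,0,0,0,0,0.1545],
    [1,0,0,0,0,0,0.1545],
    [1,1.875,-4.63,0,0,0,0],
    [1,1.875,-4.63,0,0,0,0],
    [1,1.875,-4.63,0,0,0,0],
    [1,1.875,-4.63,0,0,0,0],
    [1,1.875,-4.63,0,0,0,0],
    [1,1.875,-4.63,0,0,0,0],
    [1,1.875,-4.63,0,0,0,0],
    [1,1.875,-4.63,0,0,0,0]
  ]
}}

```text
time_s: 2.25
tcp_pos: [310.0, -128.4, 231.6]
ee_rot: [1.0, -0.0, 0.0, 0.0]
contact_force: [0.5, -0.1, 0.5]
width: 0.996
```

>>> {"api": "carry_out", "payload": {
  "commands": [
    [1,1.875,-4.62,0,0,0,0],
    [1,1.875,-4.62,0,0,0,0],
    [1,1.875,-4.62,0,0,0,0],
    [1,1.875,-4.62,0,0,0,0],
    [1,1.875,-4.62,1,0,0,0],
    [1,1.875,-4.62,2,0,0,0],
    [1,1.875,-4.62,3,0,0,0],
    [1,1.875,-4.62,3,0,0,0],
    [1,0,0,3,0,0,0],
    [1,0,0,0,0,0,0]
  ]
}}

```text
time_s: 3.5
tcp_pos: [458.5, 239.7, 109.7]
ee_rot: [1.0, 0.0, -0.002, 0.001]
contact_force: [-1.0, 0.4, 0.8]
width: 1.002
```

>>> {"api": "carry_out", "payload": {
  "commands": [
    [1,0.15,-0.13,3,0,0,0],
    [1,0,0,3,0,0,0],
    [1,0,0,2.5,0,0,0],
    [1,0,0,1.5,0,0,0],
    [1,0,0,0.3,0,0,0],
    [-1,0,0,0,0,0,0],
    [-1,0,0,0,0,0,0],
    [-1,0,0,0,0,0,0],
    [-1,0,0,0,0,0,0],
    [-1,0,0,0,0,0,0]
  ]
}}

```text
time_s: 4.75
tcp_pos: [461.9, 241.2, 9.8]
ee_rot: [1.0, -0.0, 0.001, -0.0]
contact_force: [-1.9, -0.6, 7.8]
width: 0.679
```

>>> {"api": "carry_out", "payload": {
  "commands": [
    [-1,0,0,-2,0,0,0],
    [-1,0,0,-4,0,0,0],
    [-1,0,0,-3,0,0,0],
    [-1,2,2.1,0,0,0,0],
    [-1,3,3.3,0,0,0,0],
    [-1,3,3.3,0,0,0,0],
    [-1,3,3.3,0,0,0,0],
    [-1,2,2,0,0,0,0],
    [-1,1,1,0,0,0,0],
    [-1,0,0,0,0,0,0]
  ]
}}

```text
time_s: 6.0
tcp_pos: [601.2, 91.0, 98.4]
ee_rot: [1.0, -0.0, 0.0, -0.0]
contact_force: [-0.5, 1.2, -1.3]
width: 0.682
```

```bash
python3 - <<'E'
from h import *
o=get_obs(); print(o["tcp_pos"],o["contact_force"],o["width"],o["ee_rot"])
for n,cc in(("top",(215,175)),("scene",(300,170))):
    im=camera(n); cv2.imwrite(f"pics/{n}1.png",im)
    x,y=cc; cv2.imwrite(f"pics/{n}1z.png",cv2.resize(im[y-50:y+50,x-65:x+65],None,fx=6,fy=6,interpolation=cv2.INTER_CUBIC))
E
```

```text
[601.17700952  90.98664514  98.42200428] [-0.51562298  1.21148433 -1.30562929] 0.6816087542763176 [ 9.99999942e-01 -3.32882302e-04  4.29118533e-05 -5.66077632e-05]
```

View pics/top1z.png

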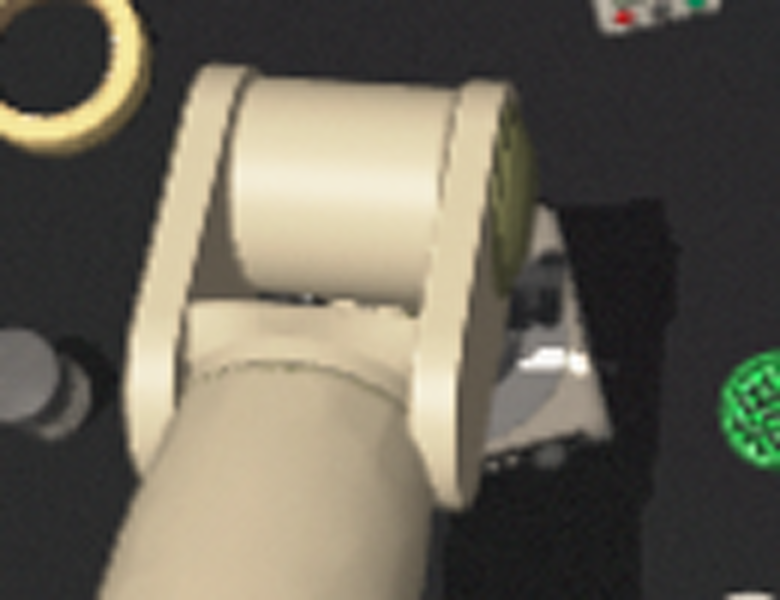

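View pics/scene1z.png

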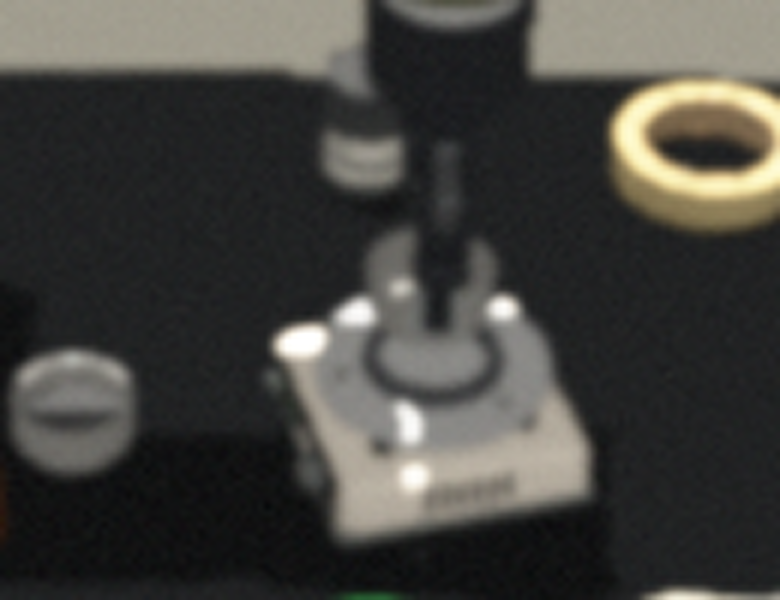

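Scene picture: the held pan spans zoom columns 365–498 and the ring 365–503, so they line up in x to about 1 mm. I'll lower it.

>>> {"api": "carry_out", "payload": {
  "commands": [
    [-1,0.08,-0.04,1,0,0,0],
    [-1,0,0,1,0,0,0],
    [-1,0,0,0.5,0,0,0],
    [-1,0,0,0.2,0,0,0],
    [-1,0,0,0.2,0,0,0],
    [-1,0,0,0.1,0,0,0],
    [-1,0,0,0.1,0,0,0],
    [-1,0,0,0,0,0,0],
    [-1,0,0,0,0,0,0],
    [-1,0,0,0,0,0,0]
  ]
}}

```text
time_s: 7.35
tcp_pos: [603.1, 92.5, 68.0]
ee_rot: [1.0, -0.0, 0.002, -0.001]
contact_force: [3.9, 6.3, 0.5]
width: 0.68
```

>>> {"api": "carry_out", "payload": {
  "commands": [
    [-1,0.05,-0.1,0,0,0,0],
    [-1,0,0,0.1,0,0,0],
    [-1,0,0,0.1,0,0,0],
    [-1,0,0,0,0,0,0],
    [-1,0,0,0,0,0,0],
    [0.6,0,0,0,0,0,0],
    [1,0,0,0,0,0,0],
    [1,0,0,0,0,0,0],
    [1,0,0,0,0,0,0],
    [1,0,0,0,0,0,0]
  ]
}}

```text
time_s: 8.6
tcp_pos: [602.4, 92.4, 65.2]
ee_rot: [1.0, -0.0, -0.0, 0.0]
contact_force: [-0.8, -0.5, 0.1]
width: 1.001
```

>>> {"api": "carry_out", "payload": {
  "commands": [
    [1,0,0,-2,0,0,0],
    [1,0,0,-3,0,0,0],
    [1,-3,0,-1,0,0,0],
    [1,-4.5,-0.2,0,0,0,0],
    [1,-4.5,-0.2,0,0,0,0],
    [1,-4,-0.15,2,0,0,0],
    [1,-1.68,0,4,0,0,0],
    [1,0,0,3,0,0,0],
    [1,0,0,1,0,0,0],
    [1,0,0,0,0,0,0]
  ]
}}

```text
time_s: 9.85
tcp_pos: [425.9, 98.0, 25.4]
ee_rot: [1.0, -0.0, -0.0, -0.0]
contact_force: [0.8, 0.5, 0.3]
width: 1.0
```

```bash
python3 - <<'E'
from h import *
o=get_obs(); print(o["tcp_pos"],o["contact_force"])
T=[]
for n,cc in(("top",(225,205)),("scene",(280,175))):
    im=camera(n); cv2.imwrite(f"pics/{n}2.png",im)
    x,y=cc; T.append(cv2.resize(im[y-50:y+50,x-65:x+65],(390,300),interpolation=cv2.INTER_CUBIC))
cv2.imwrite("pics/z2.png",cv2.resize(np.hstack(T),None,fx=1,fy=1))
E
```

```text
[425.93664291  97.95668837  25.43475083] [0.80718928 0.45726316 0.27862781]
```

View pics/z2.png

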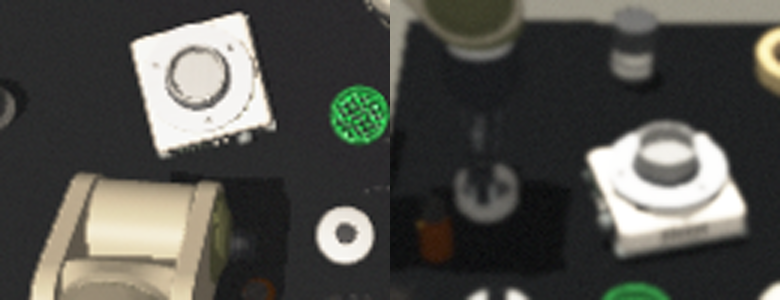

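Both pictures show the pan level in the ring (top zoom (197,77), scene zoom (665,155)). Next I'll grip the fine sieve, and fit the pan position from the saved pictures.

>>> {"api": "carry_out", "payload": {
  "commands": [
    [1,0,0,1,0,0,0],
    [1,0,0,0.7,0,0,0],
    [-1,0,0,0,0,0,0],
    [-1,0,0,0,0,0,0],
    [-1,0,0,0,0,0,0],
    [-1,0,0,0,0,0,0],
    [-1,0,0,-2,0,0,0],
    [-1,0,0,-4,0,0,0],
    [-1,0,0,-4,0,0,0],
    [-1,0,0,-1.2,0,0,0]
  ]
}}

```text
time_s: 11.2
tcp_pos: [426.5, 98.0, 122.2]
ee_rot: [1.0, -0.0, 0.002, 0.0]
contact_force: [-0.6, 0.0, -0.9]
width: 0.683
```

```bash
cat > rim.py <<'E'
from loc import *
# fit the bright/edge rim circle (outer r30 at height z) by gradient magnitude along projected circle
def rimfit(img,c,g,z,R=(30,27),span=8):
    G=cv2.GaussianBlur(img,(0,0),.8).astype(np.float32); 
    gr=np.zeros(G.shape[:2],np.float32)
    for k in range(3):
        gr=np.maximum(gr,np.hypot(cv2.Sobel(G[...,k],cv2.CV_32F,1,0),cv2.Sobel(G[...,k],cv2.CV_32F,0,1)))
    a=np.linspace(0,2*np.pi,90,endpoint=False)
    def sc(x,y):
        s=0
        for r in R:
            P=np.array([proj(c,(x+r*np.cos(t),y+r*np.sin(t),z)) for t in a]).astype(np.float32)
            s+=cv2.remap(gr,P[:,:1],P[:,1:],cv2.INTER_CUBIC).mean()
        return s
    Q=[(sc(x,y),x,y) for x in np.arange(g[0]-span,g[0]+span+.1,1) for y in np.arange(g[1]-span,g[1]+span+.1,1)]
    Q.sort(reverse=True); t=np.array(Q[:12]); w=t[:,0]-t[-1,0]
    return (t[:,1:]*w[:,None]).sum(0)/w.sum(),Q[0]
if __name__=="__main__":
    for c in("top","scene"):
        im=cv2.imread(f"pics/{c}2.png"); print("pan",c,*rimfit(im,c,(602,92),87))
        im=cv2.imread(f"pics/{c}0.png")
        for n,g in dict(pan=(460,241),fine=(425,98),medium=(435,-237),coarse=(569,-281)).items(): print(n,c,*rimfit(im,c,g,29))
E
python3 rim.py
```

```text
pan top [600.9826161  91.7166996] (np.float32(460.85858), np.float64(601.0), np.float64(92.0))
pan top [458.69034748 233.86599842] (np.float32(615.9364), np.float64(458.0), np.float64(234.0))
fine top [425.28605669  94.1144811 ] (np.float32(511.0796), np.float64(425.0), np.float64(94.0))
medium top [ 438.16969571 -237.93657993] (np.float32(467.622), np.float64(438.0), np.float64(-238.0))
coarse top [ 569.81651845 -284.85067562] (np.float32(499.30634), np.float64(570.0), np.float64(-285.0))
pan scene [600.31209827  98.08058489] (np.float32(424.6527), np.float64(600.0), np.float64(98.0))
pan scene [464.03013821 240.17156178] (np.float32(406.4839), np.float64(464.0), np.float64(240.0))
fine scene [424.4130225  104.49598709] (np.float32(349.45538), np.float64(424.0), np.float64(105.0))
medium scene [ 434.45913445 -230.84215316] (np.float32(376.3471), np.float64(436.0), np.float64(-231.0))
coarse scene [ 570.25395609 -275.39273267] (np.float32(400.25763), np.float64(570.0), np.float64(-275.0))
```

>>> {"api": "carry_out", "payload": {
  "commands": [
    [-1,2,0,0,0,0,0],
    [-1,4,0.2,0,0,0,0],
    [-1,4.5,0.2,0,0,0,0],
    [-1,4,0.15,0,0,0,0],
    [-1,2.1,0,0,0,0,0],
    [-1,1,0,0,0,0,0],
    [-1,0,0,1,0,0,0],
    [-1,0,0,0.8,0,0,0],
    [-1,0,0,0.4,0,0,0],
    [-1,0,0,0,0,0,0]
  ]
}}

```text
time_s: 12.45
tcp_pos: [601.3, 92.5, 98.1]
ee_rot: [1.0, -0.0, -0.0, -0.0]
contact_force: [0.7, 0.1, 0.7]
width: 0.682
```

```bash
python3 - <<'E'
from h import *
o=get_obs(); print(o["tcp_pos"],o["contact_force"])
im=camera("scene"); cv2.imwrite("pics/scene3.png",im)
x,y=300,165; cv2.imwrite("pics/z3.png",cv2.resize(im[y-45:y+45,x-60:x+60],None,fx=6,fy=6,interpolation=cv2.INTER_CUBIC))
E
```

```text
[601.31701608  92.47157073  98.08884423] [0.71041375 0.07696196 0.67135447]
```

View pics/z3.png

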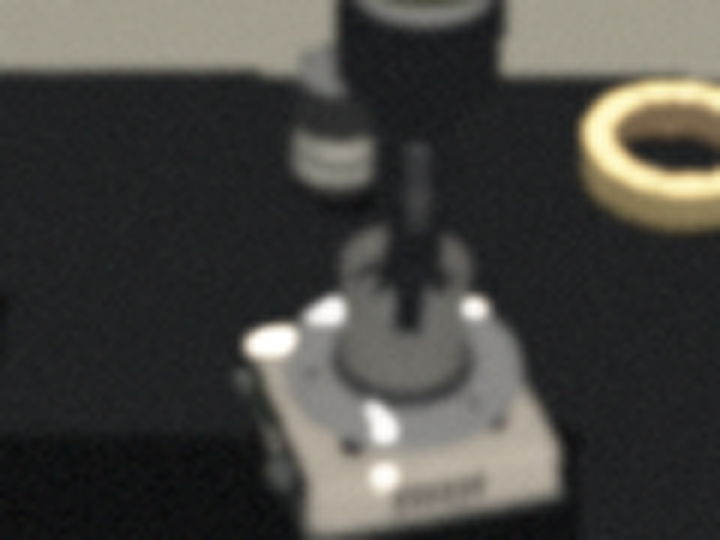

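The held sieve (zoom columns 340–470) stands straight over the pan (335–468). I'll lower it to the seat and release.

>>> {"api": "carry_out", "payload": {
  "commands": [
    [-1,0,0,0.4,0,0,0],
    [-1,0,0,0.3,0,0,0],
    [-1,0,0,0.2,0,0,0],
    [-1,0,0,0.1,0,0,0],
    [-1,0,0,0,0,0,0],
    [-1,0,0,0,0,0,0],
    [-1,0,0,0,0,0,0],
    [-1,0,0,0,0,0,0],
    [-1,0,0,0,0,0,0],
    [-1,0,0,0,0,0,0]
  ]
}}

```text
time_s: 13.75
tcp_pos: [601.7, 92.5, 88.9]
ee_rot: [1.0, -0.0, 0.0, 0.0]
contact_force: [-3.2, 0.2, 5.5]
width: 0.683
```

>>> {"api": "carry_out", "payload": {
  "commands": [
    [-1,0,0,0.1,0,0,0],
    [-1,0,0,0,0,0,0],
    [0.5,0,0,0,0,0,0],
    [1,0,0,0,0,0,0],
    [1,0,0,0,0,0,0],
    [1,0,0,-2,0,0,0],
    [1,0,0,-4,0,0,0],
    [1,-2,3,0,0,0,0],
    [1,-2,5,0,0,0,0],
    [1,-2,5,0,0,0,0]
  ]
}}

```text
time_s: 15.0
tcp_pos: [540.9, -38.7, 147.3]
ee_rot: [1.0, 0.0, 0.0, 0.0]
contact_force: [-0.0, -0.4, 0.4]
width: 0.993
```

>>> {"api": "carry_out", "payload": {
  "commands": [
    [1,-3,5,0,0,0,0],
    [1,-3,5,0,0,0,0],
    [1,-3,5,2,0,0,0],
    [1,-1.65,3.95,3,0,0,0],
    [1,0,1,3,0,0,0],
    [1,0,0,2.2,0,0,0],
    [1,0,0,0,0,0,0],
    [1,0,0,0,0,0,0],
    [1,0,0,0,0,0,0],
    [1,0,0,0,0,0,0]
  ]
}}

```text
time_s: 16.25
tcp_pos: [435.4, -237.1, 45.9]
ee_rot: [1.0, 0.0, 0.0, 0.0]
contact_force: [-0.0, -0.1, 0.5]
width: 1.0
```

```bash
python3 - <<'E'
from loc import *
o=get_obs(); print(o["tcp_pos"],o["contact_force"])
T=[]
for n,cc,c2 in(("top",(222,178),(335,220)),("scene",(300,165),(250,270))):
    im=camera(n); cv2.imwrite(f"pics/{n}4.png",im)
    for x,y in(cc,c2): T.append(cv2.resize(im[y-45:y+45,x-60:x+60],(396,297),interpolation=cv2.INTER_CUBIC))
cv2.imwrite("pics/z4.png",np.vstack([np.hstack(T[:2]),np.hstack(T[2:])]))
E
```

```text
[ 435.39334867 -237.12263354   45.91824661] [-0.04283583 -0.09097937  0.47315432]
```

View pics/z4.png

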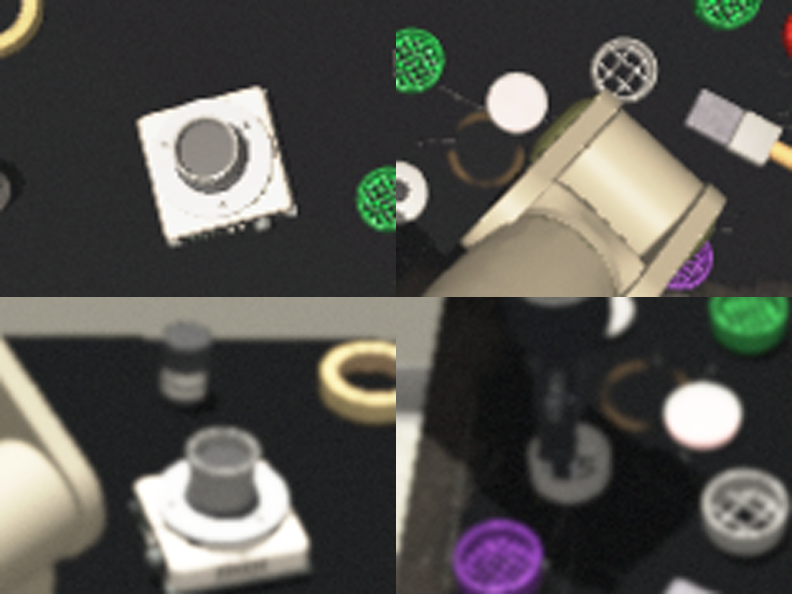

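The fine sieve sits squarely on the pan (lower-left view, zoom (222,470)). The medium sieve is between the open fingers, so I'll grip and lift it.

>>> {"api": "carry_out", "payload": {
  "commands": [
    [1,0,0,2,0,0,0],
    [1,0,0,1.4,0,0,0],
    [1,0,0,0.3,0,0,0],
    [-1,0,0,0,0,0,0],
    [-1,0,0,0,0,0,0],
    [-1,0,0,0,0,0,0],
    [-1,0,0,0,0,0,0],
    [-1,0,0,-2,0,0,0],
    [-1,0,0,-4,0,0,0],
    [-1,0,0,-4,0,0,0]
  ]
}}

```text
time_s: 17.6
tcp_pos: [435.0, -237.0, 109.9]
ee_rot: [1.0, -0.0, 0.0, 0.0]
contact_force: [0.4, -0.4, -1.5]
width: 0.683
```

>>> {"api": "carry_out", "payload": {
  "commands": [
    [-1,1,-2,-2,0,0,0],
    [-1,2.3,-4.5,-1.7,0,0,0],
    [-1,2.3,-4.5,0,0,0,0],
    [-1,2.3,-4.5,0,0,0,0],
    [-1,2.3,-4.5,0,0,0,0],
    [-1,2.3,-4.5,0,0,0,0],
    [-1,2.3,-4.5,0,0,0,0],
    [-1,1.5,-3,0,0,0,0],
    [-1,0.35,-0.95,0,0,0,0],
    [-1,0,0,1,0,0,0]
  ]
}}

```text
time_s: 18.85
tcp_pos: [601.8, 92.4, 135.5]
ee_rot: [1.0, 0.0, 0.001, 0.0]
contact_force: [-0.2, -0.5, -0.8]
width: 0.685
```

>>> {"api": "carry_out", "payload": {
  "commands": [
    [-1,0,0,1,0,0,0],
    [-1,0,0,0.2,0,0,0],
    [-1,0,0,0,0,0,0],
    [-1,0,0,0,0,0,0],
    [-1,0,0,0,0,0,0],
    [-1,0,0,0,0,0,0],
    [-1,0,0,0,0,0,0],
    [-1,0,0,0,0,0,0],
    [-1,0,0,0,0,0,0],
    [-1,0,0,0,0,0,0]
  ]
}}

```text
time_s: 20.1
tcp_pos: [601.7, 92.4, 123.3]
ee_rot: [1.0, -0.0, 0.0, 0.0]
contact_force: [0.1, -0.1, -0.7]
width: 0.681
```

```bash
python3 - <<'E'
from h import *
o=get_obs(); print(o["tcp_pos"],o["contact_force"],o["width"])
im=camera("scene"); cv2.imwrite("pics/scene5.png",im)
x,y=300,160; cv2.imwrite("pics/z5.png",cv2.resize(im[y-45:y+45,x-60:x+60],None,fx=6,fy=6,interpolation=cv2.INTER_CUBIC))
E
```

```text
[601.69068942  92.42879686 123.31363521] [ 0.05616938 -0.13372979 -0.74319754] 0.6813124303180967
```

View pics/z5.png

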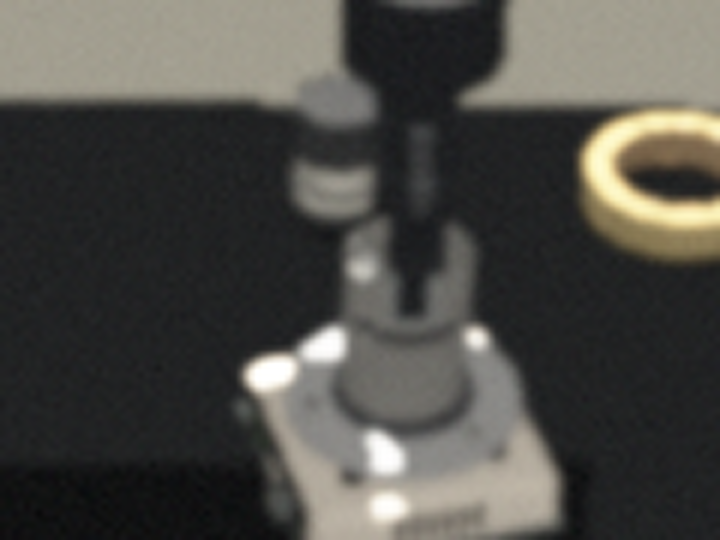

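>>> {"api": "carry_out", "payload": {
  "commands": [
    [-1,0,0,0.4,0,0,0],
    [-1,0,0,0.3,0,0,0],
    [-1,0,0,0.3,0,0,0],
    [-1,0,0,0.2,0,0,0],
    [-1,0,0,0.1,0,0,0],
    [-1,0,0,0,0,0,0],
    [-1,0,0,0,0,0,0],
    [-1,0,0,0,0,0,0],
    [-1,0,0,0,0,0,0],
    [-1,0,0,0,0,0,0]
  ]
}}

```text
time_s: 21.4
tcp_pos: [601.7, 92.4, 111.4]
ee_rot: [1.0, -0.0, 0.0, 0.0]
contact_force: [-4.6, -0.6, 7.6]
width: 0.683
```

>>> {"api": "carry_out", "payload": {
  "commands": [
    [-1,-0.05,0,0.1,0,0,0],
    [-1,0,0,0.1,0,0,0],
    [-1,0,0,0,0,0,0],
    [-1,0,0,0,0,0,0],
    [0.5,0,0,0,0,0,0],
    [1,0,0,0,0,0,0],
    [1,0,0,0,0,0,0],
    [1,0,0,-2,0,0,0],
    [1,0,0,-4,0,0,0],
    [1,-1,3,0,0,0,0]
  ]
}}

```text
time_s: 22.65
tcp_pos: [592.5, 63.2, 171.1]
ee_rot: [1.0, 0.001, 0.003, 0.0]
contact_force: [1.1, 0.3, -1.2]
width: 0.998
```

>>> {"api": "carry_out", "payload": {
  "commands": [
    [1,-0.3,5,0,0,0,0],
    [1,-0.3,5,0,0,0,0],
    [1,-0.3,5,0,0,0,0],
    [1,-0.3,5,0,0,0,0],
    [1,-0.3,5,1.3,0,0,0],
    [1,-0.3,5,3,0,0,0],
    [1,-0.37,3.4,3,0,0,0],
    [1,0,1,3,0,0,0],
    [1,0,0,2,0,0,0],
    [1,0,0,0,0,0,0]
  ]
}}

```text
time_s: 23.9
tcp_pos: [568.6, -281.1, 43.7]
ee_rot: [1.0, -0.0, -0.001, -0.001]
contact_force: [0.3, -0.3, -0.7]
width: 0.997
```

```bash
python3 - <<'E'
from loc import *
o=get_obs(); print(o["tcp_pos"],o["contact_force"])
T=[]
for n,cc,c2 in(("top",(222,178),(345,200)),("scene",(300,160),(295,280))):
    im=camera(n); cv2.imwrite(f"pics/{n}6.png",im)
    for x,y in(cc,c2): T.append(cv2.resize(im[y-45:y+45,x-60:x+60],(396,297),interpolation=cv2.INTER_CUBIC))
cv2.imwrite("pics/z6.png",np.vstack([np.hstack(T[:2]),np.hstack(T[2:])]))
E
```

```text
[ 568.61704256 -281.1355962    43.68761274] [ 0.33714053 -0.28854424 -0.70596994]
```

View pics/z6.png

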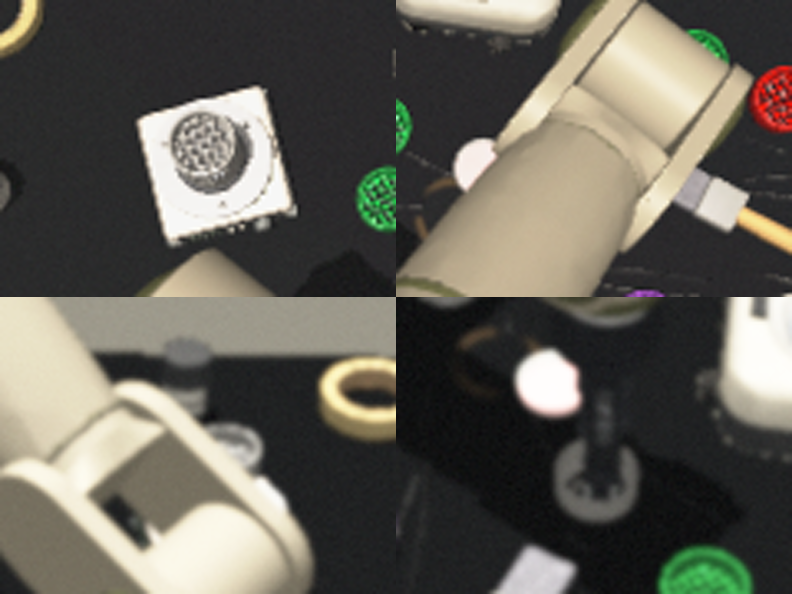

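>>> {"api": "carry_out", "payload": {
  "commands": [
    [1,-0.08,0,2,0,0,0],
    [1,0,0,1.4,0,0,0],
    [1,0,0,0.27,0,0,0],
    [-1,0,0,0,0,0,0],
    [-1,0,0,0,0,0,0],
    [-1,0,0,0,0,0,0],
    [-1,0,0,0,0,0,0],
    [-1,0,0,-2,0,0,0],
    [-1,0,0,-4,0,0,0],
    [-1,0,0,-4,0,0,0]
  ]
}}

```text
time_s: 25.25
tcp_pos: [568.6, -281.6, 111.1]
ee_rot: [1.0, -0.0, 0.0, 0.0]
contact_force: [1.1, -0.1, -0.9]
width: 0.68
```

>>> {"api": "carry_out", "payload": {
  "commands": [
    [-1,0.25,-3,-3,0,0,0],
    [-1,0.4,-5,-2.7,0,0,0],
    [-1,0.4,-5,0,0,0,0],
    [-1,0.4,-5,0,0,0,0],
    [-1,0.4,-5,0,0,0,0],
    [-1,0.4,-5,0,0,0,0],
    [-1,0.4,-5,0,0,0,0],
    [-1,0.4,-3,0,0,0,0],
    [-1,0.2,-1.4,0,0,0,0],
    [-1,0,0,1,0,0,0]
  ]
}}

```text
time_s: 26.5
tcp_pos: [601.6, 92.4, 156.4]
ee_rot: [1.0, 0.0, 0.001, 0.0]
contact_force: [0.3, -0.2, -1.2]
width: 0.68
```

>>> {"api": "carry_out", "payload": {
  "commands": [
    [-1,0,0,0.7,0,0,0],
    [-1,0,0,0.2,0,0,0],
    [-1,0,0,0,0,0,0],
    [-1,0,0,0,0,0,0],
    [-1,0,0,0,0,0,0],
    [-1,0,0,0,0,0,0],
    [-1,0,0,0,0,0,0],
    [-1,0,0,0,0,0,0],
    [-1,0,0,0,0,0,0],
    [-1,0,0,0,0,0,0]
  ]
}}

```text
time_s: 27.75
tcp_pos: [601.2, 92.5, 146.6]
ee_rot: [1.0, -0.0, 0.0, -0.0]
contact_force: [-1.5, 0.8, -1.1]
width: 0.682
```

```bash
python3 - <<'E'
from h import *
o=get_obs(); print(o["tcp_pos"],o["contact_force"],o["width"])
im=camera("scene"); cv2.imwrite("pics/scene7.png",im)
x,y=300,155; cv2.imwrite("pics/z7.png",cv2.resize(im[y-45:y+45,x-60:x+60],None,fx=6,fy=6,interpolation=cv2.INTER_CUBIC))
for z in(65,80,102,109,124,146,150): print(z,[np.round((proj("scene",(601+s,92,z))[0]-240)*6,1) for s in(-30,30)], np.round((proj("scene",(601,62,z))[1]-110)*6,1))
E
```

```text
[601.16397787  92.45204202 146.60805927] [-1.51420283  0.79164725 -1.07633099] 0.6820900202345351
65 [np.float64(337.4), np.float64(461.5)] 447.6
80 [np.float64(338.4), np.float64(463.3)] 423.3
102 [np.float64(339.8), np.float64(466.0)] 387.2
109 [np.float64(340.2), np.float64(466.8)] 375.5
124 [np.float64(341.2), np.float64(468.7)] 350.2
146 [np.float64(342.6), np.float64(471.5)] 312.5
150 [np.float64(342.9), np.float64(472.0)] 305.5
```

View pics/z7.png

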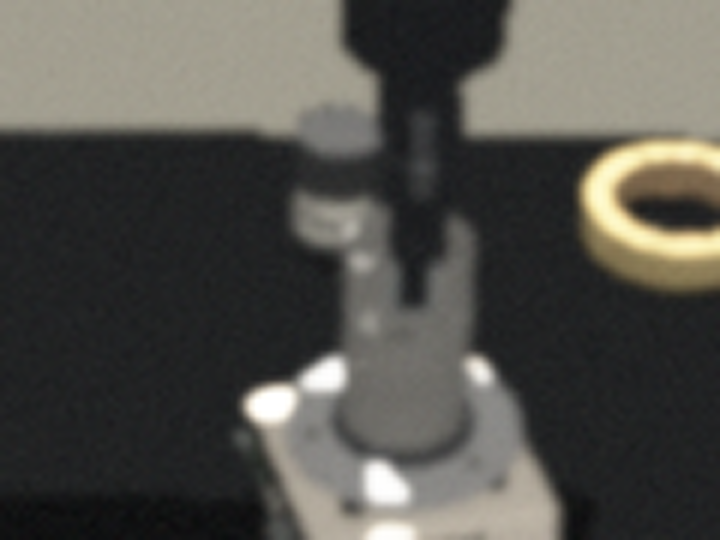

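The held coarse sieve lines up with the stack (zoom edges 342–475), so I'll lower it.

>>> {"api": "carry_out", "payload": {
  "commands": [
    [-1,0,0,0.5,0,0,0],
    [-1,0,0,0.3,0,0,0],
    [-1,0,0,0.3,0,0,0],
    [-1,0,0,0.2,0,0,0],
    [-1,0,0,0.1,0,0,0],
    [-1,0,0,0,0,0,0],
    [-1,0,0,0,0,0,0],
    [-1,0,0,0,0,0,0],
    [-1,0,0,0,0,0,0],
    [-1,0,0,0,0,0,0]
  ]
}}

```text
time_s: 29.05
tcp_pos: [601.4, 92.4, 134.0]
ee_rot: [1.0, -0.0, 0.001, 0.0]
contact_force: [-3.9, 0.4, 8.4]
width: 0.68
```

>>> {"api": "carry_out", "payload": {
  "commands": [
    [-1,-0.05,0,0.1,0,0,0],
    [-1,0,0,0.1,0,0,0],
    [-1,0,0,0,0,0,0],
    [-1,0,0,0,0,0,0],
    [0.5,0,0,0,0,0,0],
    [1,0,0,0,0,0,0],
    [1,0,0,0,0,0,0],
    [1,0,0,-2,0,0,0],
    [1,0,0,-4,0,0,0],
    [1,-3,2,-1,0,0,0]
  ]
}}

```text
time_s: 30.3
tcp_pos: [571.8, 72.7, 202.5]
ee_rot: [1.0, 0.001, 0.002, 0.0]
contact_force: [-0.5, -0.2, 0.1]
width: 1.002
```

>>> {"api": "carry_out", "payload": {
  "commands": [
    [1,-4,4,0,0,0,0],
    [1,-4,4,1,0,0,0],
    [1,-3,4,3,0,0,0],
    [1,-1.55,1.68,4,0,0,0],
    [1,0,0,4,0,0,0],
    [1,0,0,2,0,0,0],
    [1,0,0,0,0,0,0],
    [1,0,0,0,0,0,0],
    [1,0,0,0,0,0,0],
    [1,0,0,0,0,0,0]
  ]
}}

```text
time_s: 31.55
tcp_pos: [445.4, -64.4, 61.1]
ee_rot: [1.0, -0.0, 0.001, 0.0]
contact_force: [-0.3, -0.3, 1.0]
width: 0.992
```

```bash
python3 - <<'E'
from loc import *
o=get_obs(); print(o["tcp_pos"],o["contact_force"])
T=[]
for n,cc,c2 in(("top",(222,178),(275,230)),("scene",(300,155),(250,225))):
    im=camera(n); cv2.imwrite(f"pics/{n}8.png",im)
    for x,y in(cc,c2): T.append(cv2.resize(im[y-45:y+45,x-60:x+60],(396,297),interpolation=cv2.INTER_CUBIC))
cv2.imwrite("pics/z8.png",np.vstack([np.hstack(T[:2]),np.hstack(T[2:])]))
E
```

```text
[445.404934   -64.39582535  61.14697811] [-0.29506978 -0.28787827  0.98992065]
```

View pics/z8.png

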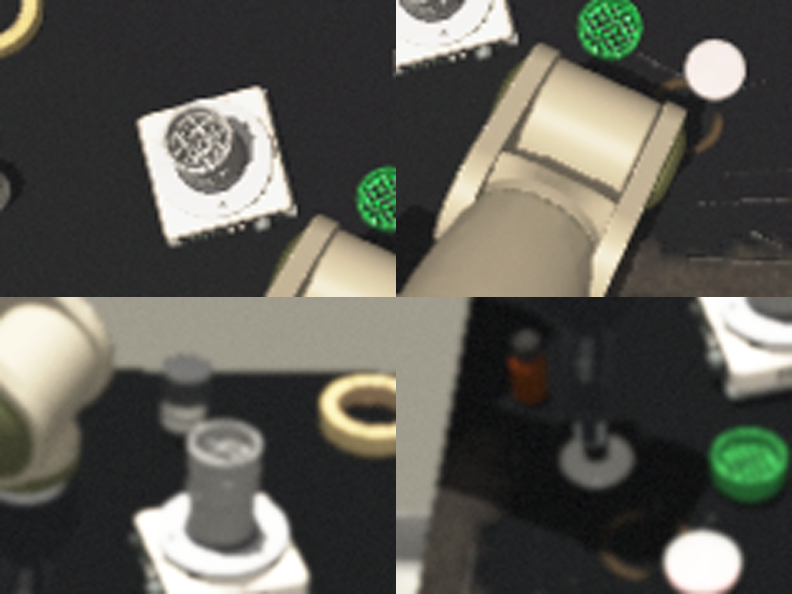

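The four-piece stack stands straight (scene zoom (225,480)). The lid is under the gripper, so I'll grip the knob.

>>> {"api": "carry_out", "payload": {
  "commands": [
    [1,0,0,2.5,0,0,0],
    [1,0,0,1.5,0,0,0],
    [1,0,0,0.4,0,0,0],
    [-1,0,0,0,0,0,0],
    [-1,0,0,0,0,0,0],
    [-1,0,0,0,0,0,0],
    [-1,0,0,0,0,0,0],
    [-1,0,0,0,0,0,0],
    [-1,0,0,0,0,0,0],
    [-1,0,0,0,0,0,0]
  ]
}}

```text
time_s: 32.9
tcp_pos: [445.3, -64.4, 17.2]
ee_rot: [1.0, -0.0, 0.0, 0.0]
contact_force: [-2.0, 0.5, 6.3]
width: 0.229
```

>>> {"api": "carry_out", "payload": {
  "commands": [
    [-1,0,0,-2,0,0,0],
    [-1,0,0,-5,0,0,0],
    [-1,0,0,-5,0,0,0],
    [-1,2,-2,-4.9,0,0,0],
    [-1,3.5,-3.5,0,0,0,0],
    [-1,4,-4,0,0,0,0],
    [-1,3.5,-3.5,0,0,0,0],
    [-1,2,-2,0,0,0,0],
    [-1,0.6,-0.68,0,0,0,0],
    [-1,0,0,0,0,0,0]
  ]
}}

```text
time_s: 34.15
tcp_pos: [600.8, 92.2, 185.4]
ee_rot: [1.0, 0.0, -0.0, 0.0]
contact_force: [-0.4, -1.2, -1.1]
width: 0.229
```

>>> {"api": "carry_out", "payload": {
  "commands": [
    [-1,0,0,0.6,0,0,0],
    [-1,0,0,0.3,0,0,0],
    [-1,0,0,0,0,0,0],
    [-1,0,0,0,0,0,0],
    [-1,0,0,0,0,0,0],
    [-1,0,0,0,0,0,0],
    [-1,0,0,0,0,0,0],
    [-1,0,0,0,0,0,0],
    [-1,0,0,0,0,0,0],
    [-1,0,0,0,0,0,0]
  ]
}}

```text
time_s: 35.4
tcp_pos: [601.2, 92.5, 176.6]
ee_rot: [1.0, -0.0, 0.0, -0.0]
contact_force: [-0.4, 0.1, -0.9]
width: 0.223
```

```bash
python3 - <<'E'
from h import *
o=get_obs(); print(o["tcp_pos"],o["contact_force"],o["width"])
im=camera("scene"); cv2.imwrite("pics/scene9.png",im)
x,y=300,145; cv2.imwrite("pics/z9.png",cv2.resize(im[y-45:y+45,x-60:x+60],None,fx=6,fy=6,interpolation=cv2.INTER_CUBIC))
E
```

```text
[601.17157445  92.45142243 176.60176031] [-0.39553961  0.08323581 -0.86735269] 0.22251650849596283
```

View pics/z9.png

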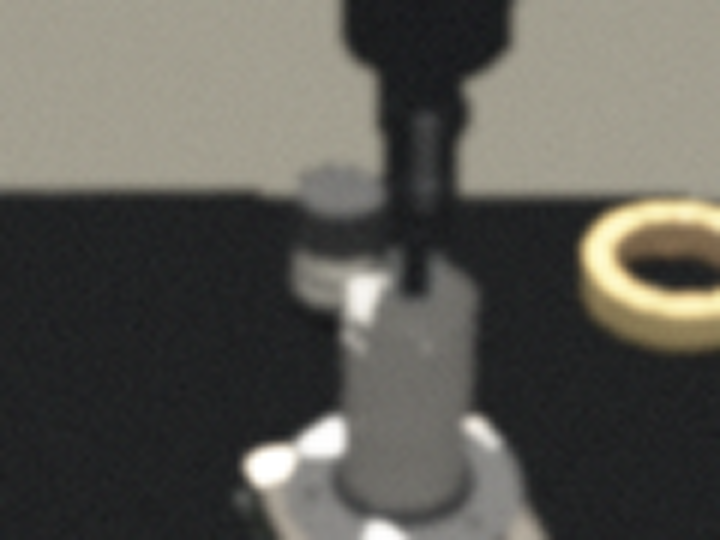

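>>> {"api": "carry_out", "payload": {
  "commands": [
    [-1,0,0,0.4,0,0,0],
    [-1,0,0,0.3,0,0,0],
    [-1,0,0,0.3,0,0,0],
    [-1,0,0,0.2,0,0,0],
    [-1,0,0,0.2,0,0,0],
    [-1,0,0,0,0,0,0],
    [-1,0,0,0,0,0,0],
    [-1,0,0,0,0,0,0],
    [-1,0,0,0,0,0,0],
    [-1,0,0,0,0,0,0]
  ]
}}

```text
time_s: 36.7
tcp_pos: [601.3, 92.5, 163.2]
ee_rot: [1.0, -0.0, 0.0, 0.0]
contact_force: [-2.3, 0.8, 5.5]
width: 0.227
```

>>> {"api": "carry_out", "payload": {
  "commands": [
    [-1,0,0,0.15,0,0,0],
    [-1,0,0,0.15,0,0,0],
    [-1,0,0,0,0,0,0],
    [-1,0,0,0,0,0,0],
    [-1,0,0,0,0,0,0],
    [-1,0,0,0,0,0,0],
    [-1,0,0,0,0,0,0],
    [-1,0,0,0,0,0,0],
    [-1,0,0,0,0,0,0],
    [-1,0,0,0,0,0,0]
  ]
}}

```text
time_s: 37.95
tcp_pos: [602.1, 92.5, 163.0]
ee_rot: [1.0, -0.0, 0.002, 0.0]
contact_force: [-5.5, -0.0, 21.9]
width: 0.225
```

It's firm: z only moved 0.2 mm under 22 N, and 163.0 mm matches the seated height (146 + 17 mm). I'll ease off, release and retreat.

>>> {"api": "carry_out", "payload": {
  "commands": [
    [-1,0,0,-0.3,0,0,0],
    [-1,0,0,0,0,0,0],
    [0,0,0,0,0,0,0],
    [1,0,0,0,0,0,0],
    [1,0,0,0,0,0,0],
    [1,0,0,0,0,0,0],
    [1,0,0,-2,0,0,0],
    [1,0,0,-4,0,0,0],
    [1,-3,2,-1,0,0,0],
    [1,-4,4,0,0,0,0]
  ]
}}

```text
time_s: 39.2
tcp_pos: [530.8, 32.4, 233.2]
ee_rot: [1.0, 0.001, 0.001, 0.0]
contact_force: [0.9, -2.1, -0.2]
width: 0.999
```

>>> {"api": "carry_out", "payload": {
  "commands": [
    [1,-4,4,0,0,0,0],
    [1,-4,5,0,0,0,0],
    [1,-4,5,0,0,0,0],
    [1,-2,5,0,0,0,0],
    [1,0,3,0,0,0,0],
    [1,0,0,0,0,0,0],
    [1,0,0,0,0,0,0],
    [1,0,0,0,0,0,0],
    [1,0,0,0,0,0,0],
    [1,0,0,0,0,0,0]
  ]
}}

```text
time_s: 40.45
tcp_pos: [393.1, -184.8, 232.6]
ee_rot: [1.0, 0.0, 0.0, 0.0]
contact_force: [0.7, 0.1, -0.6]
width: 1.002
```

```bash
python3 - <<'E'
from loc import *
o=get_obs(); print(o["time_s"],o["tcp_pos"],o["contact_force"])
T=[]
for n,cc in(("top",(222,178)),("scene",(300,145))):
    im=camera(n); cv2.imwrite(f"pics/{n}10.png",im)
    x,y=cc; T.append(cv2.resize(im[y-60:y+60,x-50:x+50],(400,480),interpolation=cv2.INTER_CUBIC))
cv2.imwrite("pics/z10.png",np.hstack(T))
for n,o in(("top",(172,118)),("scene",(250,85))):
  for nm,P in (("knobtop",(601,92,178)),("disc L",(571,92,158)),("disc R",(631,92,158)),("disc near",(601,62,158))): print(n,nm,np.round((proj(n,P)-o)*4,0))
for l in("sample_jar","amber_bottle","petri_dish"): 
    for c in("top","scene"): print(l,c,[np.round(d["pixel"],1) for d in place_of(c,l)[:1]])
E
```

```text
40.45 [ 393.11564496 -184.79394896  232.62941144] [ 0.67431032  0.10218815 -0.58045944]
top knobtop [191. 218.]
top disc L [193. 265.]
top disc R [197. 183.]
top disc near [237. 225.]
scene knobtop [233. 245.]
scene disc L [189. 267.]
scene disc R [275. 269.]
scene disc near [233. 294.]
sample_jar top [array([159.1, 190. ])]
sample_jar scene [array([296.5, 150.1])]
amber_bottle top [array([245.5, 250.8])]
amber_bottle scene [array([231.7, 211.3])]
petri_dish top [array([312.6, 209.1])]
petri_dish scene [array([280.9, 263.6])]
```

View pics/z10.png

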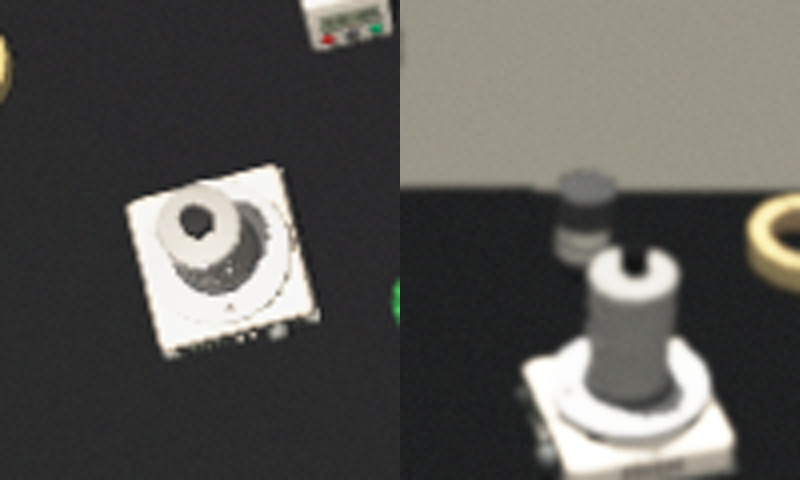

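View pics/scene10.png

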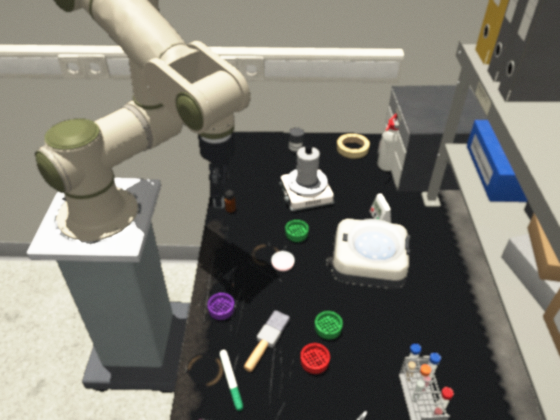

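The stack stands upright on the shaker with the lid flat. In the scene zoom the disc spans columns 187–279 against 189–275 predicted for a fully seated stack, and the knob top is near (233,247). The bystanders haven't moved and the arm is clear, so I'll hand in.

```bash
python3 -c "
from bench import *
print(job_done())"
```

```text
the job is handed in; nothing more can be done
None
```

The sieve stack is built on the shaker and handed in: pan in the locating ring, then the fine, medium and coarse sieves, with the knobbed lid on top. It took about 41 s of the allowed 128 s.

- **Seating:** The lid came down at its seated height, with the tool at 163.0 mm as expected. It gave only 0.2 mm when pressed to 22 N, so the pieces below are fully down too.
- **Final pictures:** The stack stands straight with the lid flat, and its outline is within about 1 px of where a fully seated stack should appear. The gripper is open and about 340 mm away. The jar, bottle and petri dish show within a few pixels of where they were first seen, which is the detector's own scatter.
- **Disagreements:** The two cameras differed by about 4 mm in y on the piece positions. I used the top camera, and gripping fixed the true y. While the sieves were being seated there were side forces of up to about 5 N from small x offsets, well under the limits. My rim-edge position fits were too noisy to use as a check.

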